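# Pull the drying spacer and press the pen-box lid home

## Robot

A 6-joint arm with a two-finger parallel gripper is mounted at the origin on the work surface. World frame = base frame: x ahead of the robot, y to its left, z up, the work surface at z = 0. Lengths are in mm, angles in rad, forces in N, time in s.
With the tool pointing down it reaches from about 300 to 875 mm from the base axis. Payload 4.2 kg.
Tool frame: the origin (TCP) lies on the centre line of the jaws, within the pads' length; the fingertips stand 11 mm ahead of it and the grasp point (between the pads) lies 8 mm behind it; z points along the fingers, y is the line along which they close (so a half turn about z gives the same grasp; the last joint's range is limited). The gripper opens to 85 mm and grips with 20 to 120 N. Pads are 22 mm wide; open, the fingers measure 114 mm over their backs; the gripper's body (76 mm by 85 mm) begins 54 mm behind the grasp point. The pads swing forward as they close: fully open they stand 13 mm farther back than shut.
Start: joints at [1.299, 0.32, 1.565, -0, 1.257, -0.02], TCP at [143.261, 556.881, 242.338] pointing down, gripper open.
Joint ranges: [-3.11, 3.11], [-0.84, 2.01], [0.21, 2.61], [-1.34, 4.49], [0.05, 2.63], [-2.56, 2.56]. Speed limits (rad/s): [2.57, 2.57, 3.14, 3.14, 3.14, 3.14].

## Interface

Orientations are given as a unit quaternion [x, y, z, w].
In Python, from workcell import bot, cams gives the robot as it stands.
- The arm moves only by the tool carry_out, never from a script. Its argument "rows" is a list of rows, each a list of 5 numbers: the opening, from 0 (shut) to 1 (fully open), then the shift along the tool's x, y, z scaled (see below), then the turn about the tool's z scaled (see below). In form: [[grip, tx, ty, tz, yaw], ...]. A call has 1 to 8 rows; each row is the pose to reach, as a shift and turn from the pose commanded when the call began, along the tool's axes at that moment, turning the shorter way round; what a row does not reach only later rows make up. The controller multiplies each number of a shift by 50 cm and each number of a turn by 2 pi rad. A row lasts 1/8 s, in which the tool goes at most 62.5 mm and 10.7 degrees, less where a joint would pass 70% of its speed; a pose out of reach is approached as far as the arm can. A call with a number of a shift or a turn outside -1 to 1 is refused whole. A call with a gripper value outside its range is refused whole. The fingers move at their own pace and stop on an object; "squeeze" is the grip in N (left out, the last holds). Time passes only in rows, so rows that repeat a pose let the fingers close. It gives the time, the measured TCP pose, the force, the opening and the grip force at its end, in the units of the state.
- bot.sense(): the state, without advancing time (a new reading comes with each control period).
- cams.snapshot(name): name is "scene" or "top" or "wrist"; returns a dict with "frame" (480x640x3 uint8, red, green, blue), "depth" (480x640 float32, mm along the optical axis (not along the pixel's ray), 0 where there is no reading), "intrinsics" (3x3 intrinsics, pixels), "pose" (4x4, takes a point from camera to world coordinates). Camera axes: x right, y down, z forward; pixel columns grow to the right and rows downward; lengths in mm; the calibration is good to about 2 mm. A picture is of the moment at which its call begins.
- bot.sign_off(): hands the job in; it is judged then, once.
Trained networks look in a picture, given as the dict that the camera call returned (one of the last four; its "shot" number tells which), for a name from the list of things; names that differ only in an ending like _2 or _b are one class to them, and where a whole thing is asked for, a point or a joint stands for the part that bears it (a point fixed in the world has none). Each returns a list of dicts, best first, with "confidence" (0 to 1); they miss things now and then, are a little off and sometimes report something else, mostly with a low value. They report only what shows in the picture. A call takes as long as a camera call. They do not tell look-alikes from the thing itself.
- cams.silhouettes(thing, picture): "mask" (480x640 bool, what is visible of it).
- cams.landmark_of(thing, picture): "xyz" ([x, y, z] in mm, in world coordinates, good to about 4 mm: a listed point, or the origin of a listed thing).
The state is a dict: "time_s": time; "joints": joint angles; "qd": joint speeds; "effort": joint torques, N m; "tool_pos": TCP position; "ee_rot": TCP orientation; "contact_force": force on the tool from outside, world axes, zero at the start; "ft_torque": the same for the moment, N m; "width": opening from 0.0 (shut) to 1.0 (fully open); "finger_force": force on a finger pad.
Only numpy, scipy, OpenCV 4.12 (cv2) and the standard library are available. Lean on these libraries where they do the work, as an engineer would, in place of code of your own. Each camera call takes 0.05 s, during which the arm holds its last target. There are 200 camera calls.

## Task

The lacquer on the long pen box is dry: pull the wooden drying spacer out of its bracket at the end of the box and lay it on the table. Then press the lid down until both its ends are fully home on the rim. The lid stays on its box throughout; leave the other things on the table where they are.

Things in the scene. Friction and masses are not known exactly. Their poses are not given: they have to be found in the camera images.
- pen_box: Long wooden marquetry box, fixed, outer 90 (x) x 250 (y) x 50 mm high to its rim; side walls 10, end walls 18 mm. Origin: centre of its underside; y along its length. At its +y end an aluminium bracket carries a shelf level with the rim (y 125 to 170 mm) and, on it, 8 mm high cheeks (y 130 to 158, 56 mm over both) that hold the spacer snugly between them.
- lid: Its loose lid: plate 90 x 250 x 12 mm over a plug 68 x 212 x 20 mm, in the box mouth with 1 mm play. Origin: centre of the plug's underside; plate top at z = 32 mm; axes as the box's. A tight push fit: starts 9 mm proud (top 71 mm above the table), stays at any height it is pushed to; each end takes about 10 N. Home, the plate lies on the rim, top 62 mm above the table.
- lid_spacer_end (a point): Point on the lid's top, on its long centre line, 95 mm from the middle towards the spacer (+y of box and lid): a good place to press that end. The spacer's tongue blocks this end until it is pulled out.
- lid_plain_end (a point): Point on the lid's top, on its long centre line, 95 mm from the middle at the other (-y) end: a good place to press that end.
- spacer: Loose wooden spacer, 60 g: slab 30 (x) x 80 (y) x 7 mm with an upright grip block 20 (x) x 16 (y) x 33 mm, block centre 30 mm along +y, top at z = 40 mm. Origin: centre of the slab's underside. Starts on the bracket's shelf, its -y end a tongue between rim and lid. Slides out along the box's +y; a spring pad holds it with some 5 N, 60 mm of travel frees it.
- spacer_grip (a point): Middle of the spacer's grip block, 28 mm above the slab's underside: where to pinch it from above, across its 20 mm (x) width.
- spacer_seat (a point): Point on the bracket's shelf (150 mm from the box's middle along its +y, 50 mm up) where the spacer's origin lies when it is pushed right in.
- paint_jar: Bystander: green paint jar, 48 mm diameter, 60 mm high, origin under its centre.
- paint_bottle: Bystander: blue paint bottle, 42 mm diameter, 110 mm high, origin under its centre.
- small_box: Bystander: small closed marquetry box 60 x 90 x 35 mm, origin under its centre.
- bowl: Bystander: dark bowl, 84 mm diameter, 35 mm high, origin under its centre.
- square_box: Bystander: square closed marquetry box 120 x 120 x 50 mm, origin under its centre.
- tumbler: Bystander: glass tumbler, 66 mm diameter, 85 mm high, origin under its centre.
- brush: Bystander: brush lying on the table along its x.
There are look-alikes about, which are no part of the job. There is more than one size of the spacer; the job needs the largest.

How it is judged (in metres and radians):
On the way, in this order (a step that is already met when the one before it is completed fails the run):
1. the spacer is pulled clear of its bracket (horizontal distance between spacer and spacer_seat above 0.06 m), for 0.1 s.
2. both ends of the lid are pressed home on the rim (z of each of lid_spacer_end, lid_plain_end in the frame of pen_box below 0.064 m), for 0.2 s.
At the end, for the whole second after the job is handed in: The lid is home: both marked points on its top are less than 64 mm above the box's underside (within 2 mm of fully home at 62); the spacer lies at rest on the table (its origin below 30 mm), over 60 mm (seen from above) from its seat in the bracket (all of step 2 and horizontal distance between spacer and spacer_seat above 0.06 m and height (world z) of spacer below 0.03 m and linear speed of each of spacer, lid below 0.02 m/s); the robot touches nothing.
It fails at once if the lid is taken or knocked off its box, or tipped over 0.15 rad (distance of lid from where it was at the start of the episode above 0.025 m or angle between lid's own z axis and vertical above 0.15 rad).
It fails at once if another thing on the table is moved by more than 30 mm (distance of any of paint_jar, paint_bottle, small_box, bowl, square_box, tumbler, brush from where it was at the start of the episode above 0.03 m).
It also fails if it takes over 54 s, if anything falls off the work surface, if the arm or the gripper's body presses on something with over 40 N, if the wrist force passes 120 N, or if a joint passes its speed limit or range.

## Working session

There is one attempt and no reset: what is moved stays moved. The work goes in short steps, Python scripts to look and compute and a tool call to move; the robot and the scene stay as the last step left them, time stands still between calls to the robot, and variables do not carry over. Pictures are saved under pics/ and viewed, at most 10 in all, crops included, and the job is handed in when it is done.

Besides the shell and the picture viewer there is one more tool, called as name(argument=value, ...), one argument or row to a line, values as JSON. carry_out: Moves the arm, as the interface text tells. Shifts and turns lie within -1 to 1; 1 stands for 50 cm of shift or 2 pi rad of turn. Its arguments: {"type":"object","properties":{"rows":{"type":"array"},"squeeze":{"type":"number"}},"required":["rows"]}

```bash
mkdir -p pics; cat > h.py <<'E'
import numpy as np, cv2
from workcell import bot, cams
def save(p,n): cv2.imwrite(f'pics/{n}.png',p['frame'][:,:,::-1])
def px(p,X):
    T=np.linalg.inv(p['pose']); c=T[:3,:3]@np.array(X)+T[:3,3]; q=p['intrinsics']@c; return (q[:2]/q[2]).round().astype(int).tolist()
def cloud(p,m):
    v,u=np.nonzero(m&(p['depth']>0)); d=p['depth'][v,u]; K=p['intrinsics']
    c=np.stack([(u-K[0,2])/K[0,0]*d,(v-K[1,2])/K[1,1]*d,d]); return (p['pose'][:3,:3]@c).T+p['pose'][:3,3]
E
python3 - <<'E'
from h import *
print(bot.sense())
a=cams.snapshot('scene');b=cams.snapshot('top')
cv2.imwrite('pics/a.png',a['frame'][:,:,::-1]);save(b,'b')
for p,n in((a,'scene'),(b,'top')):
  for t in['pen_box','lid','lid_spacer_end','lid_plain_end','spacer','spacer_grip','spacer_seat','paint_jar','paint_bottle','small_box','bowl','square_box','tumbler','brush']:
    print(n,t,[(np.round(r['xyz']).tolist(),round(r['confidence'],2),px(p,r['xyz'])) for r in cams.landmark_of(t,p)])
E
```

```text
{'time_s': 0.0, 'joints': array([ 1.29902714e+00,  3.20296475e-01,  1.56566248e+00,  3.29363599e-05,
        1.25739299e+00, -1.99938247e-02]), 'qd': array([-0.00010331,  0.0010739 , -0.00050347,  0.00062489,  0.00050832,
        0.00077268]), 'effort': array([ 1.01813450e-03, -4.15525246e+01, -2.34153181e+01,  1.28559527e-04,
        8.32307967e-03, -4.76849962e-06]), 'tool_pos': array([143.11222053, 556.44255064, 241.48603386]), 'ee_rot': array([ 1.25560439e-01,  9.92085582e-01, -8.68028100e-04, -1.43364922e-04]), 'contact_force': array([-0.04536842, -0.72138423,  0.37108183]), 'ft_torque': array([-0.00535392, -0.004652  , -0.03069486]), 'finger_force': 0.0, 'width': 0.9999208374101193}
scene pen_box [([474.0, -28.0, -5.0], 0.73, [326, 236])]
scene lid [([476.0, -29.0, 38.0], 0.71, [325, 227])]
scene lid_spacer_end [([481.0, 65.0, 73.0], 0.65, [354, 240])]
scene lid_plain_end [([467.0, -123.0, 72.0], 0.76, [300, 196])]
scene spacer [([596.0, 130.0, -1.0], 0.69, [342, 305]), ([486.0, 119.0, 52.0], 0.64, [370, 260])]
scene spacer_grip [([490.0, 149.0, 78.0], 0.82, [380, 262]), ([594.
[... 1133 characters left out ...]
[342.0, 127.0, 23.0], 0.59, [276, 316])]
top spacer_seat [([480.0, 117.0, 48.0], 0.68, [280, 266])]
top paint_jar [([602.0, -116.0, 2.0], 0.63, [364, 224])]
top paint_bottle [([479.0, 123.0, 53.0], 0.55, [278, 266]), ([482.0, 120.0, 49.0], 0.55, [279, 265]), ([591.0, 11.0, -1.0], 0.54, [319, 227])]
top small_box [([349.0, -53.0, 3.0], 0.7, [341, 314]), ([601.0, -119.0, 2.0], 0.23, [365, 224])]
top bowl [([461.0, -218.0, -3.0], 0.69, [400, 274])]
top square_box [([539.0, -472.0, 1.0], 0.56, [491, 247])]
top tumbler [([358.0, -442.0, 2.0], 0.86, [481, 312]), ([600.0, -117.0, 2.0], 0.29, [365, 224])]
top brush [([483.0, 122.0, 52.0], 0.68, [278, 265]), ([469.0, -120.0, 72.0], 0.24, [368, 271])]
```

View pics/a.png

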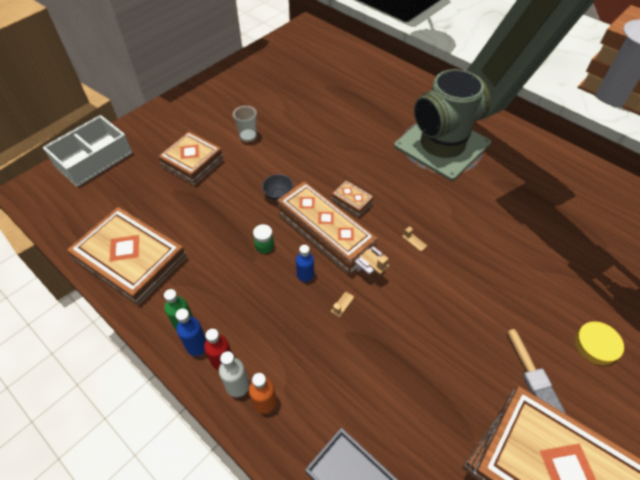

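View pics/b.png

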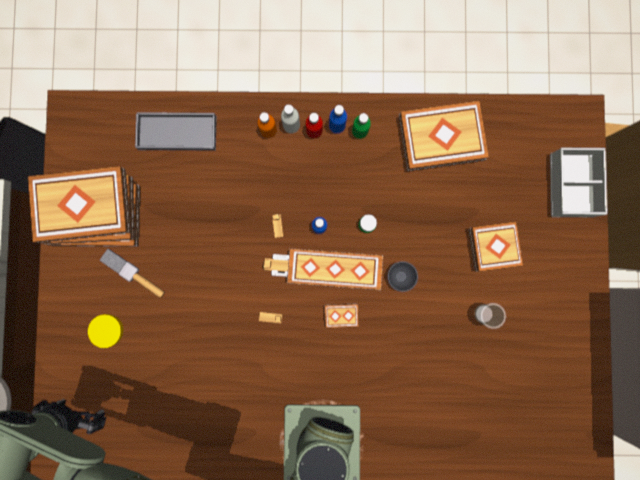

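The pen box is in the middle (scene pixels 280-385, 185-270), with the spacer in its bracket at the left end (top pixel 275, 265). The two loose look-alikes lie at top pixels (277, 225) and (270, 317). The table beyond the bracket in +y is free. I'll hover over the grip block first.

carry_out(
  rows=[
    [1,-0.87,-0.616,0,0.223],
    [1,-0.87,-0.616,0,0.223],
    [1,-0.87,-0.616,0,0.223],
    [1,-0.87,-0.616,0,0.223],
    [1,-0.87,-0.616,0,0.223],
    [1,-0.87,-0.616,0,0.223],
    [1,-0.87,-0.616,0,0.223],
    [1,-0.87,-0.616,0,0.223],
  ],
)

```text
time_s: 2.5
tool_pos: [467.7, 173.7, 242.6]
ee_rot: [0.737, 0.676, 0.001, 0.0]
contact_force: [0.3, 1.6, -0.1]
width: 1.001
finger_force: 0.0
```

```bash
python3 - <<'E'
from h import *
from scipy.spatial.transform import Rotation as R
s=bot.sense();print(s['time_s'],s['tool_pos'],R.from_quat(s['ee_rot']).as_matrix().round(3))
w=cams.snapshot('wrist');save(w,'w1')
for t in['lid_spacer_end','lid_plain_end','lid','spacer','spacer_grip','spacer_seat','pen_box']:
    print(t,[(np.round(r['xyz'],1).tolist(),round(r['confidence'],2),px(w,r['xyz'])) for r in cams.landmark_of(t,w)])
for n in('wrist','top','scene'):
  p=cams.snapshot(n)
  for t in('lid','spacer'):
    for r in cams.silhouettes(t,p):
      c=cloud(p,r['mask'])
      if len(c)<20: continue
      top=c[(c[:,2]>np.percentile(c[:,2],95)-4)]
      rr=cv2.minAreaRect(top[:,:2].astype(np.float32))
      print(n,t,round(r['confidence'],2),len(c),top.mean(0).round(1),'rect',np.round(rr[0],1),np.round(rr[1],1),round(rr[2],1))
E
```

```text
2.5 [467.65893663 173.69797965 242.64325012] [[ 0.086  0.996  0.001]
 [ 0.996 -0.086  0.001]
 [ 0.001  0.001 -1.   ]]
lid_spacer_end [([486.4, 66.8, 73.3], 0.71, [350, 338])]
lid_plain_end []
lid [([477.7, -30.7, 41.1], 0.81, [344, 406])]
spacer [([484.8, 117.1, 48.6], 0.75, [342, 272]), ([344.3, 151.5, -2.0], 0.75, [190, 229]), ([595.4, 129.8, -1.4], 0.57, [454, 230])]
spacer_grip [([341.3, 125.7, 22.2], 0.88, [184, 264]), ([616.5, 131.7, 16.8], 0.74, [484, 232]), ([485.7, 148.4, 79.9], 0.57, [343, 250])]
spacer_seat []
pen_box []
wrist spacer 0.97 1726 [339.1 124.6  30.8] rect [338.7 124.1] [11.3 14.4] 83.1
wrist spacer 0.87 2786 [486.4 150.9  90.1] rect [486.5 150.4] [15.6 19.5] 85.9
wrist spacer 0.76 1951 [617.5 134.4  30.7] rect [617.9 134.1] [12.4 15.5] 8.1
top lid 0.89 3309 [472.4 -33.8  75.9] rect [471.8 -31.2] [248.  90.] 86.2
top lid 0.3 173 [591.   12.6 111.9] rect [590.7  11.8] [18.3 15.7] 0.5
top spacer 0.77 224 [483.5 149.6  92.6] rect [483.1 149.3] [14.2 17.4] 74.6
top spacer 0.6 140 [614.5 131.4  33.5] rect [615.  132.1] [11. 14.] 2.0
scene lid 0.72 3231 [477.5 -23.5  72.6] rect [476.8 -29.5] [250.9  92.5] 86.3
scene spacer 0.78 404 [487.9 149.8  89.6] rect [487.2 149.5] [16.  20.9] 84.2
scene spacer 0.77 270 [339.5 123.3  30. ] rect [338.8 123.3] [13.  16.7] 71.4
scene spacer 0.5 263 [619.3 133.7  30.2] rect [618.4 133.4] [13.1 16.4] 19.7
```

View pics/w1.png

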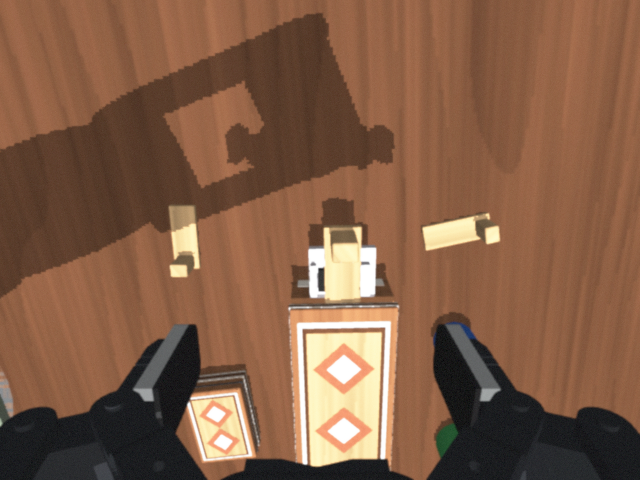

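The wrist view shows the bracketed spacer at (342, 260), with a larger block (16 x 20 mm) than the two look-alikes at (184, 240) and (462, 232). Three views agree on the block at (486.5, 150.4) with its top at z ≈ 90, and on a box axis angle of about 86°. Next I descend part way.

carry_out(
  rows=[
    [0.7,-0.043,0.041,0,-0.0025],
    [0.7,-0.043,0.041,0.12,-0.0025],
    [0.7,-0.043,0.041,0.24,-0.0025],
    [0.7,-0.043,0.041,0.245,-0.0025],
    [0.7,-0.043,0.041,0.245,-0.0025],
  ],
)

```text
time_s: 3.98
tool_pos: [486.5, 152.7, 121.4]
ee_rot: [0.73, 0.683, 0.001, 0.001]
contact_force: [0.2, -0.4, 0.5]
width: 0.7
finger_force: 0.0
```

```bash
python3 - <<'E'
from h import *
from scipy.spatial.transform import Rotation as R
w=cams.snapshot('wrist');save(w,'w2')
for r in cams.silhouettes('spacer',w):
      c=cloud(w,r['mask']); top=c[(c[:,2]>np.percentile(c[:,2],95)-4)]
      rr=cv2.minAreaRect(top[:,:2].astype(np.float32))
      print(round(r['confidence'],2),len(c),top.mean(0).round(1),'rect',np.round(rr[0],1),np.round(rr[1],1),round(rr[2],1))
s=bot.sense();print(s['time_s'],s['tool_pos'],R.from_quat(s['ee_rot']).as_matrix().round(3))
E
```

```text
0.9 6472 [486.5 151.1  90.1] rect [486.3 150.2] [16.6 20.1] 84.8
0.75 4256 [617.1 134.6  30.7] rect [617.8 133.7] [12.5 16. ] 6.9
0.62 4330 [339.2 124.3  30.7] rect [338.3 123.9] [13.3 16.1] 83.0
4.075 [487.07490397 152.90805993 122.37199291] [[ 0.066  0.998  0.005]
 [ 0.998 -0.066  0.002]
 [ 0.002  0.005 -1.   ]]
```

View pics/w2.png

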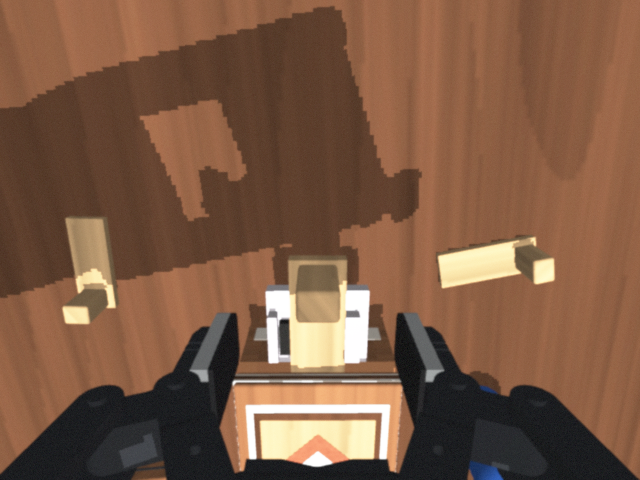

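The block sits at (318, 292), centred between the jaws (pads at 220 and 415), so I'll descend and grip.

carry_out(
  rows=[
    [0.7,-0.004,0,0.06,0],
    [0.7,-0.004,0,0.104,0],
    [0.7,-0.004,0,0.104,0],
    [0.1,-0.004,0,0.104,0],
    [0.1,-0.004,0,0.104,0],
    [0.1,-0.004,0,0.104,0],
    [0.1,-0.004,0,0.104,0],
    [0.1,-0.004,0,0.104,0],
  ],
  squeeze=50,
)

```text
time_s: 5.08
tool_pos: [486.6, 150.7, 69.3]
ee_rot: [0.73, 0.683, 0.002, 0.001]
contact_force: [1.2, 0.4, 6.7]
width: 0.224
finger_force: 50.1
```

carry_out(
  rows=[
    [0.1,0.03,0,0,0],
    [0.1,0.06,0,0,0],
    [0.1,0.09,0,0,0],
    [0.1,0.12,0,0,0],
    [0.1,0.16,0,0,0],
    [0.1,0.2,0,0,0],
    [0.1,0.2,0,0,0],
  ],
)

```text
time_s: 5.95
tool_pos: [491.6, 251.9, 67.5]
ee_rot: [0.729, 0.684, 0.0, -0.0]
contact_force: [-0.1, -0.2, 0.2]
width: 0.224
finger_force: 49.3
```

```bash
python3 - <<'E'
from h import *
w=cams.snapshot('wrist');save(w,'w3');p=cams.snapshot('top')
for q in(w,p):
  for t in('spacer','lid_spacer_end'):
    print(t,[(np.round(r['xyz'],1).tolist(),round(r['confidence'],2)) for r in cams.landmark_of(t,q)])
E
```

```text
spacer [([491.6, 219.4, 46.6], 0.67), ([341.6, 146.1, -2.7], 0.58)]
lid_spacer_end []
spacer [([596.5, 130.1, -1.2], 0.75), ([485.6, 219.4, 47.8], 0.63), ([338.8, 144.6, 1.8], 0.53)]
lid_spacer_end [([482.9, 65.1, 70.4], 0.86), ([600.8, -116.5, 2.2], 0.32)]
```

View pics/w3.png

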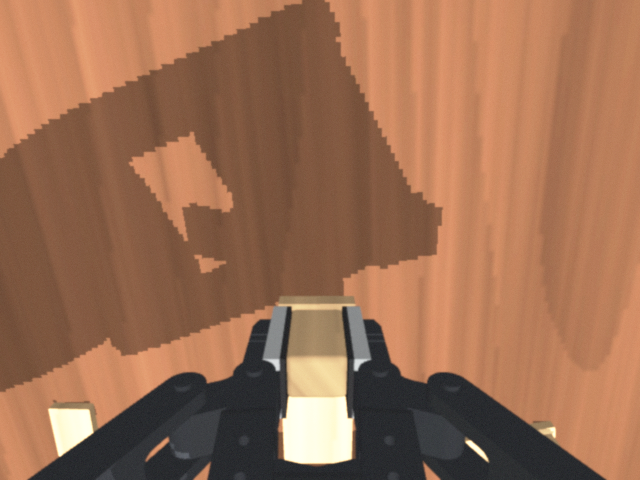

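The spacer is out and held square in the jaws (318, 380). Its underside is at z ≈ 47-48. I'll move a bit farther out and lower it.

carry_out(
  rows=[
    [0.1,0.06,0,0,0],
    [0.1,0.06,0,0.07,0],
    [0.1,0.06,0,0.088,0],
    [0.1,0.06,0,0.092,0],
    [0.1,0.06,0,0.096,0],
    [0.1,0.06,0,0.096,0],
  ],
)

```text
time_s: 7.0
tool_pos: [494.1, 280.0, 20.5]
ee_rot: [0.73, 0.683, 0.001, 0.0]
contact_force: [-0.4, -0.7, -0.3]
width: 0.222
finger_force: 49.3
```

carry_out(
  rows=[
    [0.1,0,0,0.002,0],
    [0.1,0,0,0.003,0],
    [0.1,0,0,0.003,0],
    [0.5,0,0,0.003,0],
    [0.5,0,0,0.003,0],
    [0.5,0,0,0.003,0],
    [0.5,0,0,-0.1,0],
    [0.5,0,0,-0.22,0],
  ],
)

```text
time_s: 8.0
tool_pos: [492.9, 279.6, 129.8]
ee_rot: [0.73, 0.683, -0.002, -0.0]
contact_force: [1.6, 0.1, -0.5]
width: 0.5
finger_force: 0.0
```

```bash
python3 - <<'E'
from h import *
from scipy.spatial.transform import Rotation as R
p=cams.snapshot('top');w=cams.snapshot('wrist');save(w,'w4');q=cams.snapshot('scene')
for n in(p,w,q):
  print([(np.round(r['xyz'],1).tolist(),round(r['confidence'],2)) for r in cams.landmark_of('spacer',n)])
for n in (p,q):
  for t in('lid_spacer_end','lid_plain_end'):print(t,[(np.round(r['xyz'],1).tolist(),round(r['confidence'],2)) for r in cams.landmark_of(t,n)])
s=bot.sense();print(s['time_s'],s['tool_pos'],R.from_quat(s['ee_rot']).as_matrix().round(3))
E
```

```text
[([341.6, 144.3, 2.0], 0.76), ([592.6, 129.8, -0.9], 0.72), ([488.5, 250.3, 2.8], 0.59)]
[([494.0, 249.7, 3.2], 0.87)]
[([491.0, 251.9, 2.3], 0.95), ([597.1, 131.5, -2.1], 0.67), ([342.7, 144.2, 4.0], 0.61)]
lid_spacer_end [([483.3, 68.5, 70.1], 0.62)]
lid_plain_end [([465.7, -123.9, 69.9], 0.9)]
lid_spacer_end [([478.9, 66.2, 70.1], 0.72), ([482.4, 120.8, 52.7], 0.62)]
lid_plain_end [([465.6, -124.9, 71.4], 0.88), ([474.5, -27.2, 39.1], 0.74)]
8.5 [492.99102017 279.64031091 128.36833274] [[ 0.066  0.998 -0.003]
 [ 0.998 -0.066 -0.001]
 [-0.001 -0.002 -1.   ]]
```

View pics/w4.png

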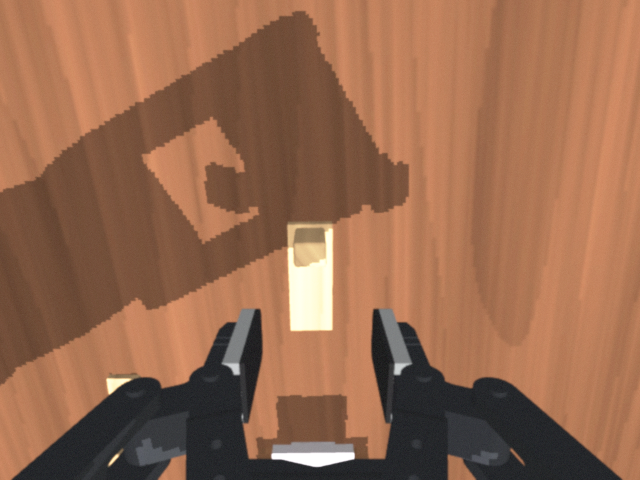

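The spacer lies flat on the table at (491, 251), pixel (310, 275). I'll shut the fingers and go over the lid's spacer end.

carry_out(
  rows=[
    [0,-0.1,0.004,0,0],
    [0,-0.2,0.004,0,0],
    [0,-0.32,0.004,0,0],
    [0,-0.428,0.004,0,0],
    [0,-0.428,0.004,0.04,0],
    [0,-0.428,0.004,0.076,0],
    [0,-0.428,0.004,0.076,0],
    [0,-0.428,0.004,0.076,0],
  ],
)

```text
time_s: 9.5
tool_pos: [481.7, 66.5, 92.0]
ee_rot: [0.73, 0.683, 0.0, 0.0]
contact_force: [0.1, -0.2, 1.1]
width: 0.0
finger_force: 0.0
```

carry_out(
  rows=[
    [0,0,0,0.016,0],
    [0,0,0,0.02,0],
    [0,0,0,0.024,0],
    [0,0,0,0.028,0],
    [0,0,0,0.03,0],
    [0,0,0,0.03,0],
  ],
)

```text
time_s: 10.25
tool_pos: [481.4, 67.2, 77.9]
ee_rot: [0.73, 0.683, 0.001, -0.0]
contact_force: [-2.1, 2.8, 8.0]
width: -0.001
finger_force: 4.1
```

carry_out(
  rows=[
    [0,0,0,0.003,0],
    [0,0,0,0.006,0],
    [0,0,0,0.008,0],
    [0,0,0,0.01,0],
    [0,0,0,0.011,0],
    [0,0,0,0.011,0],
  ],
)

```text
time_s: 11.0
tool_pos: [481.5, 67.7, 74.1]
ee_rot: [0.731, 0.683, 0.001, -0.0]
contact_force: [-6.5, 5.2, 22.2]
width: 0.0
finger_force: 11.5
```

carry_out(
  rows=[
    [0,0,0,0.002,0],
    [0,0,0,0.004,0],
    [0,0,0,0.004,0],
  ],
)

```text
time_s: 11.38
tool_pos: [481.6, 67.7, 74.0]
ee_rot: [0.731, 0.683, 0.002, -0.0]
contact_force: [-11.2, 4.5, 38.3]
width: -0.001
finger_force: 19.2
```

That end hit a hard stop, so it is home. Now the plain end.

carry_out(
  rows=[
    [0,0,0,-0.056,0],
    [0,-0.1,-0.002,-0.056,0],
    [0,-0.2,-0.004,-0.056,0],
    [0,-0.3,-0.004,-0.056,0],
    [0,-0.38,-0.004,-0.056,0],
    [0,-0.38,-0.004,-0.056,0],
    [0,-0.38,-0.004,-0.03,0],
    [0,-0.38,-0.004,-0.03,0],
  ],
)

```text
time_s: 12.38
tool_pos: [466.1, -121.9, 83.1]
ee_rot: [0.73, 0.684, -0.001, -0.001]
contact_force: [-0.3, 0.3, 0.2]
width: -0.002
finger_force: 0.0
```

carry_out(
  rows=[
    [0,0,0,0.005,0],
    [0,0,0,0.01,0],
    [0,0,0,0.014,0],
    [0,0,0,0.018,0],
    [0,0,0,0.021,0],
    [0,0,0,0.024,0],
    [0,0,0,0.024,0],
  ],
)

```text
time_s: 13.25
tool_pos: [466.6, -123.4, 73.2]
ee_rot: [0.729, 0.684, -0.001, 0.001]
contact_force: [-3.8, -3.5, 7.5]
width: -0.004
finger_force: 4.0
```

carry_out(
  rows=[
    [0,0,0,0.002,0],
    [0,0,0,0.004,0],
    [0,0,0,0.006,0],
    [0,0,0,0.006,0],
  ],
)

```text
time_s: 13.75
tool_pos: [466.7, -123.4, 73.0]
ee_rot: [0.729, 0.684, -0.0, 0.001]
contact_force: [-10.4, -1.7, 31.5]
width: -0.003
finger_force: 16.1
```

Both ends reached hard stops. I'll re-press the spacer end in case it rocked up.

carry_out(
  rows=[
    [0,0,0,-0.04,0],
    [0,0.1,0.002,-0.04,0],
    [0,0.2,0.004,-0.04,0],
    [0,0.3,0.004,-0.04,0],
    [0,0.38,0.004,-0.04,0],
    [0,0.38,0.004,-0.04,0],
    [0,0.38,0.004,-0.015,0],
    [0,0.38,0.004,-0.01,0],
  ],
)

```text
time_s: 14.75
tool_pos: [480.5, 65.8, 73.6]
ee_rot: [0.731, 0.683, -0.001, -0.001]
contact_force: [-3.0, 1.8, 9.6]
width: -0.0
finger_force: 4.4
```

carry_out(
  rows=[
    [0,0,0,0.003,0],
    [0,0,0,0.006,0],
    [0,0,0,0.009,0],
    [0,0,0,0.01,0],
    [0,0,0,0.01,0],
  ],
)

```text
time_s: 15.38
tool_pos: [480.6, 65.9, 72.9]
ee_rot: [0.731, 0.682, 0.0, -0.001]
contact_force: [-10.5, 2.6, 35.7]
width: -0.002
finger_force: 17.8
```

Firm at 72.9, which matches the home height. I'll retreat straight up and check.

carry_out(
  rows=[
    [0,0,0,-0.1,0],
    [0,0,0,-0.2,0],
    [0,0,0,-0.3,0],
    [0,0.2,0,-0.36,0],
    [0,0.3,0,-0.36,0],
    [0,0.3,0,-0.36,0],
  ],
)

```text
time_s: 16.12
tool_pos: [491.8, 217.4, 249.4]
ee_rot: [0.73, 0.683, 0.0, -0.0]
contact_force: [-0.2, -0.4, -1.0]
width: 0.001
finger_force: 0.0
```

```bash
python3 - <<'E'
from h import *
p=cams.snapshot('scene');q=cams.snapshot('top');w=cams.snapshot('wrist');save(p,'z')
for n in(p,q,w):
  for t in('lid_spacer_end','lid_plain_end','spacer'):print(t,[(np.round(r['xyz'],1).tolist(),round(r['confidence'],2)) for r in cams.landmark_of(t,n)])
  for r in cams.silhouettes('lid',n)[:1]:
    c=cloud(n,r['mask'])
    if len(c)==0: continue
    for X in((481,66),(467,-123)):
      k=np.hypot(*(c[:,:2]-X).T)<12; print('depth z',X,k.sum(),np.median(c[k,2]) if k.any() else None)
print(bot.sense()['contact_force'],bot.sense()['tool_pos'])
E
```

```text
lid_spacer_end [([480.0, 69.3, 62.3], 0.79)]
lid_plain_end [([467.5, -123.3, 63.5], 0.68)]
spacer [([488.6, 250.3, 1.4], 0.91), ([596.0, 130.4, -0.2], 0.54), ([341.3, 145.2, 3.4], 0.49)]
depth z (481, 66) 66 62.79216273840558
depth z (467, -123) 49 63.24173511533968
lid_spacer_end [([483.1, 66.3, 63.1], 0.97)]
lid_plain_end [([467.5, -122.0, 63.7], 0.61)]
spacer [([594.2, 126.9, -0.4], 0.59), ([491.9, 251.2, 0.0], 0.53), ([340.4, 146.4, 0.4], 0.53)]
depth z (481, 66) 64 62.84543506511329
depth z (467, -123) 59 64.26981086371211
lid_spacer_end []
lid_plain_end []
spacer [([596.3, 129.2, -1.2], 0.79), ([341.7, 148.2, -0.5], 0.77), ([495.9, 247.7, 0.2], 0.65)]
depth z (481, 66) 0 None
depth z (467, -123) 0 None
[ 1.10637689  0.21590422 -0.22993092] [491.41042617 215.7989455  249.36752067]
```

View pics/z.png

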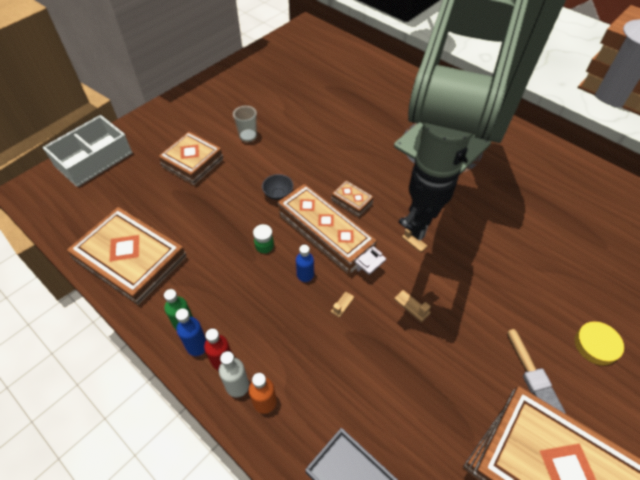

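The picture shows the empty bracket (372, 260), the spacer on the table (412, 305), and the bystanders where they were. The plain end reads about 1 mm higher than the spacer end, so I'll touch it once more to confirm its height.

carry_out(
  rows=[
    [0,-0.12,-0.001,0,0],
    [0,-0.24,-0.002,0,0],
    [0,-0.36,-0.003,0,0],
    [0,-0.48,-0.004,0.1,0],
    [0,-0.6,-0.004,0.2,0],
    [0,-0.68,-0.004,0.3,0],
    [0,-0.68,-0.004,0.335,0],
    [0,-0.68,-0.004,0.335,0],
  ],
)

```text
time_s: 17.88
tool_pos: [464.6, -123.7, 79.4]
ee_rot: [0.731, 0.682, -0.002, -0.003]
contact_force: [-0.1, 0.7, 0.5]
width: -0.003
finger_force: 0.0
```

carry_out(
  rows=[
    [0,0,0,0.005,0],
    [0,0,0,0.01,0],
    [0,0,0,0.014,0],
    [0,0,0,0.017,0],
    [0,0,0,0.017,0],
  ],
)

```text
time_s: 18.5
tool_pos: [466.9, -122.9, 73.4]
ee_rot: [0.73, 0.683, 0.0, 0.0]
contact_force: [0.5, 0.1, 0.2]
width: -0.001
finger_force: 0.0
```

There is no contact at TCP 73.4, so the lid top there is at or below about 62.5 mm and that end is home. I'll retreat and hand in.

carry_out(
  rows=[
    [0,0,0,-0.1,0],
    [0,0,0,-0.2,0],
    [0,0,0,-0.3,0],
    [0,0,0,-0.3,0],
    [0,0,0,-0.3,0],
  ],
)

```text
time_s: 19.12
tool_pos: [466.2, -122.9, 222.7]
ee_rot: [0.73, 0.683, -0.0, -0.0]
contact_force: [0.0, -0.5, -0.1]
width: 0.001
finger_force: 0.0
```

```bash
python3 -c "
from workcell import bot
s=bot.sense();print(s['time_s'],s['tool_pos']);print(bot.sign_off())"
```

```text
19.125 [ 466.22028207 -122.90173171  222.72274496]
the job is handed in; nothing more can be done
None
```

I pulled the spacer out and laid it on the table, then pressed both ends of the lid home (top about 62–63 mm); the job was handed in at 19.1 s, but the sign-off returned no verdict.

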